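# Find the slip angle of two coated specimens

## Robot

A 6-joint arm with a two-finger parallel gripper is mounted at the origin on the work surface. World frame = base frame: x ahead of the robot, y to its left, z up, the work surface at z = 0. Lengths are in m, angles in degrees, forces in N, time in s.
With the tool pointing down it reaches from about 0.35 to 0.875 m from the base axis. Payload 4.2 kg.
Tool frame: the origin (TCP) lies on the centre line of the jaws, within the pads' length; the fingertips stand 25 mm ahead of it and the grasp point (between the pads) lies 6 mm ahead of it; z points along the fingers, y is the line along which they close (so a half turn about z gives the same grasp; the last joint's range is limited). The gripper opens to 87 mm and grips with 3 to 60 N. Pads are 19 mm wide; open, the fingers measure 117 mm over their backs; the gripper's body (75 mm by 190 mm) begins 51 mm behind the grasp point.
Start: joints at [-58.064, 22.042, 0.453, 0, -68.411, -14.817], TCP at [0.184, -0.597, 0.248] pointing down, gripper open.
Joint ranges: [-179.83, 179.83], [-69.29, 118.12], [-61.27, 80.66], [-181.25, 117.63], [-171.15, -9.14], [-177.46, 177.46]. Speed limits (degrees/s): [159.86, 159.86, 180, 180, 180, 180].

## Interface

Orientations are given as a 3x3 rotation matrix whose columns are the frame's x, y, z axes.
In Python, from station import r gives the robot as it stands.
- The arm moves only by the tool move_arm, never from a script. Its argument "series" is a list of rows, each an object with "grip": the opening, from 0 (shut) to 1 (fully open); "xyz": the shift along the tool's x, y, z in mm, a list of three; "angular": the turn, a rotation vector about the tool's x, y, z in rad, a list of three. A call has 1 to 10 rows; each row is the pose to reach, as a shift and turn from the pose commanded when the call began, along the tool's axes at that moment; what a row does not reach only later rows make up. A row lasts 1/10 s, in which the tool goes at most 50 mm and 8.59 degrees, less where a joint would pass 70% of its speed; a pose out of reach is approached as far as the arm can. A call with a gripper value outside its range is refused whole. The fingers move at their own pace and stop on an object; the grip force is fixed at half the most. Time passes only in rows, so rows that repeat a pose let the fingers close. It gives the time, the measured TCP pose, the force, the opening and the grip force at its end, in the units of the state.
- r.sense(): the state, without advancing time (a new reading comes with each control period).
- r.capture(name): name is "side" or "top" or "wrist"; returns a dict with "img" (384x512x3 uint8, red, green, blue), "camera_matrix" (3x3 intrinsics, pixels), "k1" (the pictures are not rectified: a ray, as slopes to the right and down, at radius r is drawn at 1 + k1 r^2 times it, then the intrinsics apply), "rvec" (rotation vector, rad) and "tvec" (3), from world to camera coordinates, as OpenCV has them; the wrist camera has in their place "hand_eye" (4x4, takes a point from camera to tool coordinates, whose origin is the TCP and whose axes are the flange's). Camera axes: x right, y down, z forward; pixel columns grow to the right and rows downward; lengths in m; the calibration is good to about 2 mm. A picture is of the moment at which its call begins: read the wrist's pose just before it. There is no depth.
- r.finish_job(): hands the job in; it is judged then, once.
The state is a dict: "time_s": time; "joints": joint angles; "joint_velocities": joint speeds; "effort": joint torques, N m; "tcp_pos": TCP position; "ee_rot": TCP orientation; "wrist_force": force on the tool from outside, world axes, zero at the start; "moment": the same for the moment, N m; "gripper_width": opening from 0.0 (shut) to 1.0 (fully open); "gripper_force": force on a finger pad.
Only numpy, scipy, OpenCV 4.12 (cv2) and the standard library are available. Lean on these libraries where they do the work, as an engineer would, in place of code of your own. Each camera call takes 0.05 s, during which the arm holds its last target. There are 200 camera calls.

## Task

Push the black wedge by its handle under the hinged steel ramp, little by little, until the first of the two steel specimens lets go and slides all the way down to the stop at the hinge end, and leave the wedge right there: the other specimen must stay up on the ramp. Then mark the reading: slide the aluminium cursor along its track until you feel it press lightly on the back of the wedge's lug (a few newtons at most), without shoving the wedge on, and leave it touching. Do not touch the ramp or the specimens, leave everything else on the bench where it is, and let go at the end.

Things in the scene. Friction and masses are not known exactly. Their poses are not given: they have to be found in the camera images.
- base: Grey base plate of the slip tester, fixed, 12 mm thick; z up, origin on the bench. Plate spans x -80..120, y -330..210 mm. +y is the way the wedge and cursor are pushed. Wedge channel along x = 0 between rails 10 mm high (1.5 mm play each side); cursor track along x = 90. Ramp hinge axis is parallel to x at y = 180, z = 50 mm.
- ramp (a joint): Ramp tilt, rad: 0 level (start), grows as the free (-y) end rises. Steel plate 120 mm wide (x), 240 long, 6 thick, 0.45 kg, hinged at the base's +y end; turns freely, falls back if not held up. Only the wedge may raise it. The first specimen slips somewhere between about 0.12 and 0.31 rad, the other at a slope 1.4 times as steep or more.
- ramp_stop (a point): Foot of the aluminium stop, an 18 mm high bar across the ramp's upper face, 5 mm from the hinge axis: mid-width, on the plate's surface. Tilts with the ramp: y points down the ramp to the hinge, z is normal to the plate, x across. A specimen that slides comes to rest against it.
- roller (a point): Middle of the 12 mm thick roller under the ramp, 220 mm from the hinge axis; it rides up the wedge. Its underside is 28 mm above the base plate when the ramp is level.
- block_center (a point): Centre of the square specimen, a steel block 40 x 40 x 22 mm, about 0.18 kg, on the ramp in one of two lanes 30 mm either side of its middle line, 103 to 127 mm from the stop at the start, 20 mm when at the stop. The grip of the soles and which specimen slips first are unknown. Just past its slip angle one starts slowly, taking 1 to 5 s to slide down.
- puck_center (a point): Centre of the round specimen, a steel puck 40 mm in diameter and 22 mm high, about 0.18 kg, in the other lane; otherwise as the block.
- wedge_grip (a point): Centre of the wedge's handle, an upright rib 20 mm (x) by 30 mm (y), 42 mm high, on the wedge's flat tail (50 mm wide, 67 mm above the bench); axes as the base's. The peak, 28 mm ahead, stands 115 mm above the bench. Black plastic wedge, loose, 0.85 kg, lying in the channel. Pushing takes 4 to 10 N once it bears on the roller; it stays where it is left.
- wedge_nose (a point): Top of the wedge's nose, mid-width, 20 mm above the base plate. From here the slope rises at 30 degrees towards the handle: 10 mm of push lifts the roller about 5.8 mm. The wedge meets the roller within the first 10 to 50 mm of push.
- lug_back (a point): Middle of the part over the cursor track of the back (-y) face of the aluminium lug, a bar 16 mm thick (y) and 18 mm high that sticks out 80 mm to +x from the wedge, 37 mm above the bench. Axes as the wedge's.
- cursor (a joint): Cursor position along its track, m: 0 at the -y end, grows in +y towards the lug; travel 270 mm. It slides with about 1.2 N of friction and stays where it is left.
- cursor_grip (a point): On the axis of the cursor's upright post, 14 x 14 mm, sides parallel to the base's x and y; this point is 20 mm below the post's top, which is 110 mm above the bench.
- cursor_front (a point): Middle of the front (+y) face of the cursor's foot (34 mm wide, 24 long, 22 high), 12 mm ahead of the post's axis, at the height of the lug: this face is to touch the lug's back. 1 to 4 N of push on the lug is right; more may shove the wedge on.
Mind the look-alikes: they are no part of the job. What is shaped like the part that bears block_center but orange, red or turquoise is not meant.

How it is judged:
By the outcome, as a careful person would: the job done as asked, in the order asked, and still so for the second after the job is handed in, with the robot touching nothing.
It also fails if it takes over 72 s, if anything falls off the work surface, if the arm or the gripper's body presses on something with over 40 N, if the wrist force passes 120 N, or if a joint passes its speed limit or range.

## Working session

There is one attempt and no reset: what is moved stays moved. The work goes in short steps, Python scripts to look and compute and a tool call to move; the robot and the scene stay as the last step left them, time stands still between calls to the robot, and variables do not carry over. Pictures are saved under pics/ and viewed, at most 10 in all, crops included, and the job is handed in when it is done.

Besides the shell and the picture viewer there is one more tool, called after "Emit:" as name([rows], argument=value, ...), one row to a line, values as JSON. move_arm: Moves the arm, as the interface text tells. Its arguments: {"type":"object","properties":{"series":{"type":"array"}},"required":["series"]}

```bash
mkdir -p pics; python3 - <<'E'
from station import r
import cv2, numpy as np
s=r.sense(); print(s)
for n in ("top","side"):
    c=r.capture(n); cv2.imwrite(f"pics/{n}0.png",c["img"][:,:,::-1]); print(n,{k:np.round(v,4).tolist() for k,v in c.items() if k!="img"})
    np.savez(f"{n}0.npz",**c)
E
```

```text
{'time_s': 0.0, 'joints': array([-5.80641404e+01,  2.20908640e+01,  3.77829129e-01, -2.94479442e-02,
       -6.84110668e+01, -1.48155085e+01]), 'joint_velocities': array([ 0.0279806 ,  0.0272659 ,  0.10186902, -0.01422196, -0.02520074,
       -0.03938297]), 'effort': array([ 1.06390287e-04, -3.90669858e+01,  1.87406266e+01,  4.21986893e+00,
        1.08411990e-02, -2.07815538e-04]), 'tcp_pos': array([ 0.1838288 , -0.59676415,  0.24644396]), 'ee_rot': array([[-9.55744285e-01, -2.94197747e-01, -7.40142327e-04],
       [-2.94198664e-01,  9.55742002e-01,  2.09090048e-03],
       [ 9.22468980e-05,  2.21611507e-03, -9.99997540e-01]]), 'wrist_force': array([-0.53981963, -0.23935631,  1.00784678]), 'moment': array([0.04043989, 0.02259444, 0.0362684 ]), 'gripper_force': 0.0, 'gripper_width': 0.9976698936205367}
top {'camera_matrix': [[358.9439, 0.0, 251.5101], [0.0, 358.9439, 184.0084], [0.0, 0.0, 1.0]], 'k1': -0.0678, 'rvec': [2.2029, -2.2056, 0.08], 'tvec': [0.0332, 0.5127, 0.9008]}
side {'camera_matrix': [[359.9545, 0.0, 256.0639], [0.0, 359.9545, 196.3006], [0.0, 0.0, 1.0]], 'k1': -0.0342, 'rvec': [2.3737, -0.3047, 0.1356], 'tvec': [-0.5019, 0.1878, 0.6875]}
```

View pics/top0.png

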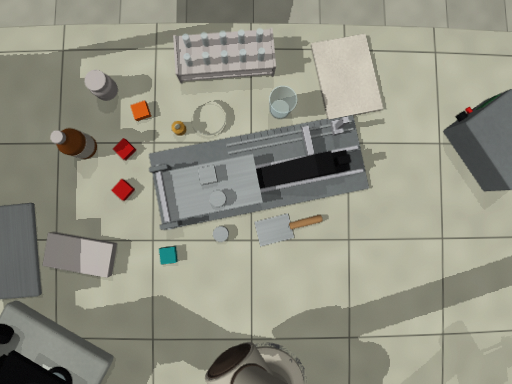

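View pics/side0.png

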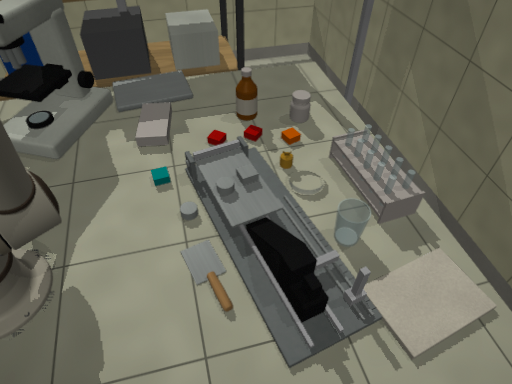

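The top view shows the tester: hinge end at left about (165,195), wedge at about (300,170) with its handle at about (343,160), cursor post at (345,124). The block (207,174) and puck (218,198) sit on the ramp. The loose puck at (221,234) and the cubes at (168,255), (124,149), (123,190) and (140,110) are look-alikes. I'll enlarge for corners.

```bash
python3 - <<'E'
import cv2
a=cv2.imread("pics/top0.png")[110:235,145:375]; cv2.imwrite("pics/topc.png",cv2.resize(a,None,fx=3.47,fy=3.47,interpolation=cv2.INTER_CUBIC))
b=cv2.imread("pics/side0.png")[135:355,175:385]; cv2.imwrite("pics/sidec.png",cv2.resize(b,None,fx=2.7,fy=2.7,interpolation=cv2.INTER_CUBIC))
E
```

```text
(no output)
```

View pics/topc.png

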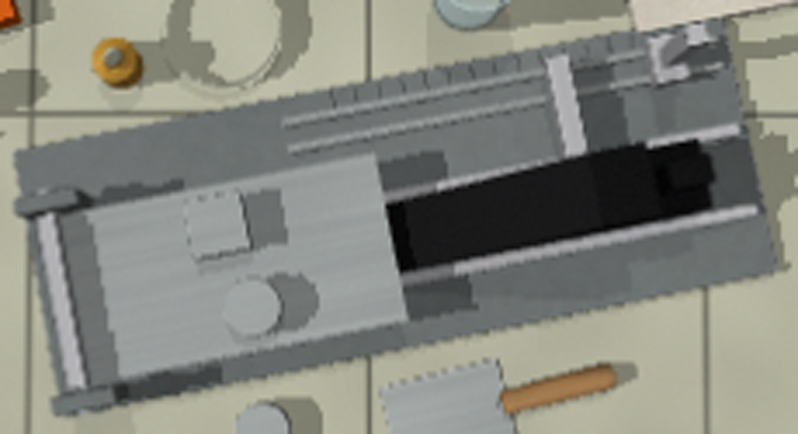

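View pics/sidec.png

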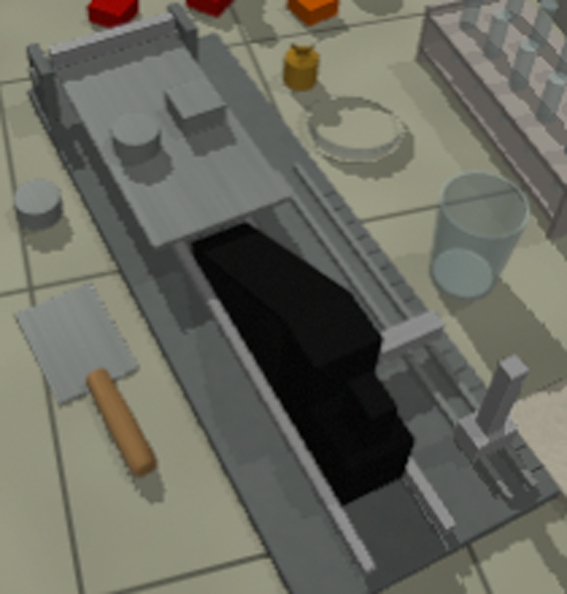

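```bash
cat > h.py <<'E'
import numpy as np, cv2
from scipy.optimize import least_squares
def cam(n):
    d=np.load(n); return {k:d[k] for k in d}
def proj(c,P):
    R=cv2.Rodrigues(c["rvec"])[0]; p=np.atleast_2d(P)@R.T+c["tvec"].ravel()
    u=p[:,:2]/p[:,2:]; u=u*(1+c["k1"]*(u**2).sum(1,keepdims=True))
    K=c["camera_matrix"]; return u*[K[0,0],K[1,1]]+K[:2,2]
def b2w(q,P):
    P=np.atleast_2d(P)/1000.; C,S=np.cos(q[2]),np.sin(q[2])
    return np.c_[q[0]+C*P[:,0]-S*P[:,1], q[1]+S*P[:,0]+C*P[:,1], P[:,2]]
E
python3 - <<'E'
from h import *
T,S=cam("top0.npz"),cam("side0.npz")
tp=lambda L:np.array(L)/3.47+[145,110]-.35
sp=lambda L:np.array(L)/2.7+[175,135]-.3
base=[[120,210,12],[120,-330,12],[-80,-330,12],[-80,210,12]]
ob=tp([[15,150],[730,22],[778,270],[58,412]])
os_=sp([[555,490]])
f=lambda q:np.r_[(proj(T,b2w(q,base))-ob).ravel(),(proj(S,b2w(q,base[1:2]))-os_).ravel()]
s=least_squares(f,[0.5,0,0.2],loss="soft_l1"); q=s.x
print(q,np.round(f(q),1)); np.save("q.npy",q)
# along-base y from observations
def sol(o,c,x,z):
    g=least_squares(lambda v:(proj(c,b2w(q,[v[1],v[0],z]))-o).ravel(),[-200,x]); return np.round(g.x,1)
print("lug back outer end top z46", sol(tp([[572,54]]),T,0,46), "z37",sol(tp([[572,54]]),T,0,37))
print("lug front outer", sol(tp([[547,58]]),T,0,46))
print("post top", sol(tp([[700,31]]),T,0,110), sol(sp([[513,362]]),S,0,110))
print("handle top", sol(tp([[690,170]]),T,0,109))
print("handle top side", sol(sp([[368,392]]),S,0,109))
print("wedge tail end", sol(tp([[712,185]]),T,0,67))
print("peak side", sol(sp([[345,340]]),S,0,115), sol(tp([[600,180]]),T,0,115))
print("block",sol(tp([[218,222]]),T,0,75),"puck",sol(tp([[253,305]]),T,0,75))
E
```

```text
[0.51481328 0.06866462 0.18238193] [-0.7 -0.7 -1.6 -0.8 -0.1  3.   0.2  0.9  0.6  0.9]
lug back outer end top z46 [-203.2  107.8] z37 [-205.2  109.5]
lug front outer [-184.9  108.2]
post top [-277.3   96.5] [-273.6   97.4]
handle top [-252.1    5.8]
handle top side [-252.5    4. ]
wedge tail end [-277.9   -4.3]
peak side [-217.1    7.6] [-189.9    9.6]
block [65.  31.8] puck [ 51.6 -28.4]
```

```bash
cat >> h.py <<'E'
def goto(P_base,q,r,yaw=np.pi):
    """shift (mm, tool axes) and rotvec to put TCP at base-frame mm P with tool y along base x turned by yaw"""
    s=r.sense(); R=s["ee_rot"]; a=q[2]+yaw
    y=np.array([np.cos(a),np.sin(a),0]); z=np.array([0,0,-1.]); G=np.c_[np.cross(y,z),y,z]
    w=b2w(q,P_base)[0]
    return np.round(R.T@(w-s["tcp_pos"])*1000,1), np.round(cv2.Rodrigues(R.T@G)[0].ravel(),4), w
def tb(q,r):
    s=r.sense(); d=s["tcp_pos"]-[q[0],q[1],0]; C,S=np.cos(q[2]),np.sin(q[2])
    f=s["wrist_force"]
    return np.round(s["time_s"],2),np.round([1000*(C*d[0]+S*d[1]),1000*(-S*d[0]+C*d[1]),1000*d[2]],1),np.round([C*f[0]+S*f[1],-S*f[0]+C*f[1],f[2]],2)
E
python3 - <<'E'
from h import *; from station import r
q=np.load("q.npy"); q[:2]+=.005*np.array([np.cos(q[2]),np.sin(q[2])]); np.save("q.npy",q)
print(q,goto([0,-295,250],q,r)); print(r.capture("wrist")["hand_eye"])
E
```

```text
[0.51973035 0.06957148 0.18238193] (array([-482.9,  245.1,   -3. ]), array([ 1.7000e-03,  1.4000e-03, -1.4545e+00]), array([ 0.57323525, -0.22053578,  0.25      ]))
[[-2.68481312e-04 -9.70636071e-01 -2.40552585e-01  6.43688746e-02]
 [ 9.99999959e-01 -2.83730018e-04  2.87558263e-05 -5.44183411e-04]
 [-9.61634316e-05 -2.40552568e-01  9.70636107e-01 -1.36500533e-01]
 [ 0.00000000e+00  0.00000000e+00  0.00000000e+00  1.00000000e+00]]
```

Emit:
move_arm([
  {"grip":0,"xyz":[-48,25,0],"angular":[0,0,-0.145]},
  {"grip":0,"xyz":[-97,49,0],"angular":[0,0,-0.29]},
  {"grip":0,"xyz":[-145,74,0],"angular":[0,0,-0.436]},
  {"grip":0,"xyz":[-193,98,-1],"angular":[0,0,-0.58]},
  {"grip":0,"xyz":[-241,123,-1],"angular":[0,0,-0.727]},
  {"grip":0,"xyz":[-290,147,-2],"angular":[0,0,-0.87]},
  {"grip":0,"xyz":[-338,172,-2],"angular":[0,0,-1.018]},
  {"grip":0,"xyz":[-386,196,-2],"angular":[0,0,-1.16]},
  {"grip":0,"xyz":[-435,221,-3],"angular":[0,0,-1.309]},
  {"grip":0,"xyz":[-483,245,-3],"angular":[0.002,0.001,-1.4545]},
])

```text
time_s: 1.15
tcp_pos: [0.5445, -0.248, 0.2503]
ee_rot: [[0.188, -0.982, 0.001], [-0.982, -0.188, -0.002], [0.002, -0.001, -1.0]]
wrist_force: [0.4, -0.4, 0.1]
gripper_width: 0.176
gripper_force: 0.0
```

Emit:
move_arm([
  {"grip":0,"xyz":[0,0,0],"angular":[0,0,0]},
  {"grip":0,"xyz":[0,0,0],"angular":[0,0,0]},
  {"grip":0,"xyz":[0,0,0],"angular":[0,0,0]},
  {"grip":0,"xyz":[0,0,0],"angular":[0,0,0]},
])

```text
time_s: 1.55
tcp_pos: [0.5425, -0.2507, 0.2504]
ee_rot: [[0.18, -0.984, 0.001], [-0.984, -0.18, -0.002], [0.002, -0.0, -1.0]]
wrist_force: [0.6, -1.0, 0.6]
gripper_width: 0.004
gripper_force: 0.0
```

```bash
python3 - <<'E'
from h import *; from station import r
q=np.load("q.npy"); s=r.sense(); c=r.capture("wrist")
print(s["tcp_pos"],s["ee_rot"],tb(q,r),goto([0,-295,250],q,r)[:2],s["gripper_width"],s["joints"])
T=np.eye(4);T[:3,:3]=s["ee_rot"];T[:3,3]=s["tcp_pos"];M=np.linalg.inv(T@c["hand_eye"])
np.savez("w0.npz",rvec=cv2.Rodrigues(M[:3,:3])[0],tvec=M[:3,3],camera_matrix=c["camera_matrix"],k1=c["k1"],img=c["img"])
im=cv2.resize(c["img"][:,:,::-1],None,fx=1.5,fy=1.5,interpolation=cv2.INTER_CUBIC); cv2.imwrite("pics/w0.png",im)
E
```

```text
[ 0.5425442  -0.25067893  0.25037144] [[ 1.79579058e-01 -9.83743259e-01  7.49525956e-04]
 [-9.83741902e-01 -1.79580098e-01 -1.69050627e-03]
 [ 1.79762410e-03 -4.33760566e-04 -9.99998290e-01]] (np.float64(1.6), array([ -35.6, -319.2,  250.5]), array([-0.44, -0.32,  0.33])) (array([-24.2, -35.6,   0.5]), array([-0.0007, -0.0019, -0.0019])) 0.003708286690033471 [ -9.24738699  19.23444684  -3.40752068   0.09614664 -67.30010959
  19.55560973]
```

View pics/w0.png

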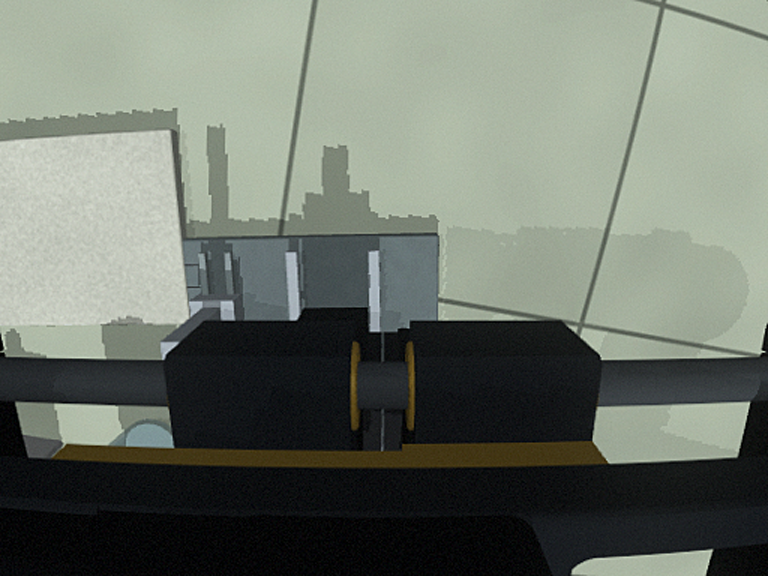

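```bash
python3 - <<'E'
from h import *
W=cam("w0.npz");q=np.load("q.npy")
def sol(o,x,z): return np.round(least_squares(lambda v:(proj(W,b2w(q,[v[1],v[0],z]))-np.array(o)/1.5).ravel(),[-200,x]).x,1)
print("plate corner",sol([438,235],-80,12)); 
for u in (286,298,369,379): print("rail",sol([u,252],0,22))
print("tail corners",sol([367,308],0,67),sol([300,312],0,67)); print("post top?",sol([177,330],90,110))
E
```

```text
plate corner [-332.5  -76.8]
rail [-321.6   36.3]
rail [-321.6   27.4]
rail [-321.4  -25.1]
rail [-321.4  -32.4]
tail corners [-291.6  -24.6] [-288.9   20.1]
post top? [-290.6   86.6]
```

Emit:
move_arm([
  {"grip":0,"xyz":[-12,-19,0],"angular":[0,0,0]},
  {"grip":0,"xyz":[-24,-37,0],"angular":[0,0,0]},
  {"grip":0,"xyz":[-24,-37,30],"angular":[0,0,0]},
  {"grip":0,"xyz":[-24,-37,60],"angular":[0,0,0]},
  {"grip":0,"xyz":[-24,-37,90],"angular":[0,0,0]},
  {"grip":0,"xyz":[-24,-37,115],"angular":[0,0,0]},
  {"grip":0,"xyz":[-24,-37,130],"angular":[0,0,0]},
  {"grip":0,"xyz":[-24,-37,140],"angular":[0,0,0]},
  {"grip":0,"xyz":[-24,-37,146],"angular":[0,0,0]},
  {"grip":0,"xyz":[-24,-37,146],"angular":[0,0,0]},
])

```text
time_s: 2.6
tcp_pos: [0.5756, -0.2197, 0.104]
ee_rot: [[0.181, -0.983, 0.0], [-0.983, -0.181, -0.002], [0.002, -0.0, -1.0]]
wrist_force: [-0.6, 0.4, 0.1]
gripper_width: 0.009
gripper_force: 0.0
```

```bash
python3 - <<'E'
from h import *; from station import r
q=np.load("q.npy"); q[:2]+=.0013*np.array([np.cos(q[2]),np.sin(q[2])]); np.save("q.npy",q)
print(tb(q,r))
c=r.capture("side"); im=c["img"][180:340,210:400,::-1]; cv2.imwrite("pics/s1.png",cv2.resize(im,None,fx=3.5,fy=3.5,interpolation=cv2.INTER_CUBIC))
E
```

```text
(np.float64(2.6), array([   1.2, -294.6,  104. ]), array([-0.54,  0.53,  0.09]))
```

View pics/s1.png

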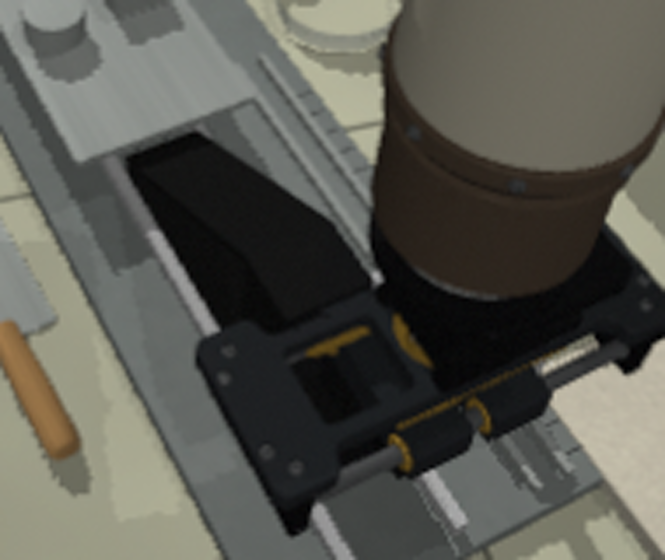

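Emit:
move_arm([
  {"grip":0,"xyz":[-5,0,0],"angular":[0,0,0]},
  {"grip":0,"xyz":[-9,0,0],"angular":[0,0,0]},
  {"grip":0,"xyz":[-12,0,0],"angular":[0,0,0]},
  {"grip":0,"xyz":[-15,0,0],"angular":[0,0,0]},
  {"grip":0,"xyz":[-18,0,0],"angular":[0,0,0]},
  {"grip":0,"xyz":[-21,0,0],"angular":[0,0,0]},
  {"grip":0,"xyz":[-24,0,0],"angular":[0,0,0]},
  {"grip":0,"xyz":[-26,0,0],"angular":[0,0,0]},
  {"grip":0,"xyz":[-28,0,0],"angular":[0,0,0]},
  {"grip":0,"xyz":[-30,0,0],"angular":[0,0,0]},
])

```text
time_s: 3.65
tcp_pos: [0.5709, -0.1912, 0.105]
ee_rot: [[0.182, -0.983, 0.003], [-0.983, -0.182, -0.004], [0.004, -0.002, -1.0]]
wrist_force: [0.9, -10.1, 0.5]
gripper_width: 0.006
gripper_force: 5.1
```

```bash
cat >> h.py <<'E'
def track(r,save=None):
    """template positions (px) of block and puck in both views against the start pictures"""
    out=[]
    for n,pts in (("top",[(207.5,173.5),(217.5,197.5)]),("side",[(247,173),(226,184)])):
        c=r.capture(n); ref=np.load(n+"0.npz")["img"]; im=c["img"]
        if save: cv2.imwrite(f"pics/{save}_{n}.png",im[:,:,::-1])
        for (u,v) in pts:
            u,v=int(u),int(v); t=ref[v-11:v+12,u-12:u+13]; y0,x0=v-60,u-70
            m=cv2.matchTemplate(im[y0:v+40,x0:u+50],t,cv2.TM_CCOEFF_NORMED); _,s,_,l=cv2.minMaxLoc(m)
            out.append((l[0]+x0+12,l[1]+y0+11,round(s,2)))
    return out
E
python3 - <<'E'
from h import *; from station import r
q=np.load("q.npy"); print(tb(q,r)); print(track(r))
E
```

```text
(np.float64(3.65), array([   1.7, -265.7,  105. ]), array([ -0.96, -10.13,   0.47]))
[(207, 173, 1.0), (217, 197, 1.0), (247, 173, 1.0), (226, 184, 1.0)]
```

Emit:
move_arm([
  {"grip":0,"xyz":[-3,0,0],"angular":[0,0,0]},
  {"grip":0,"xyz":[-6,0,0],"angular":[0,0,0]},
  {"grip":0,"xyz":[-9,0,0],"angular":[0,0,0]},
  {"grip":0,"xyz":[-12,0,0],"angular":[0,0,0]},
  {"grip":0,"xyz":[-15,0,0],"angular":[0,0,0]},
  {"grip":0,"xyz":[-18,0,0],"angular":[0,0,0]},
  {"grip":0,"xyz":[-21,0,0],"angular":[0,0,0]},
  {"grip":0,"xyz":[-24,0,0],"angular":[0,0,0]},
  {"grip":0,"xyz":[-27,0,0],"angular":[0,0,0]},
  {"grip":0,"xyz":[-30,0,0],"angular":[0,0,0]},
])

```text
time_s: 4.75
tcp_pos: [0.5657, -0.163, 0.105]
ee_rot: [[0.182, -0.983, 0.003], [-0.983, -0.182, -0.005], [0.006, -0.002, -1.0]]
wrist_force: [2.2, -12.4, 0.4]
gripper_width: 0.005
gripper_force: 6.1
```

```bash
python3 - <<'E'
from h import *; from station import r
q=np.load("q.npy"); print(tb(q,r)); print(track(r,"p2"))
a=np.hstack([cv2.imread("pics/p2_side.png")[120:300,170:370],cv2.imread("pics/p2_top.png")[100:280,150:350]]); cv2.imwrite("pics/p2.png",cv2.resize(a,None,fx=2,fy=2))
E
```

```text
(np.float64(4.75), array([   1.7, -237. ,  105. ]), array([ -0.05, -12.62,   0.35]))
[(206, 173, 0.94), (216, 197, 0.96), (246, 169, 0.97), (225, 180, 0.98)]
```

View pics/p2.png

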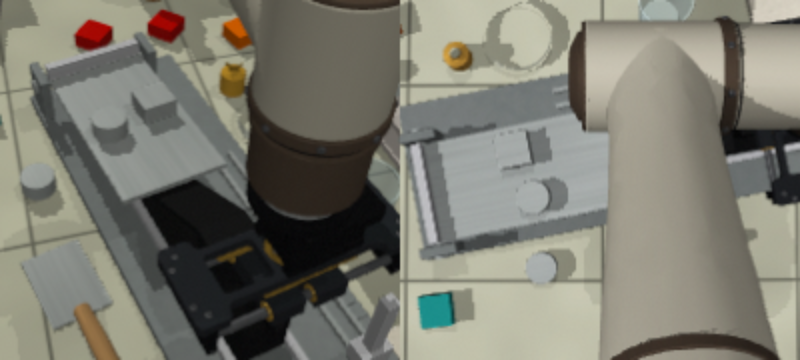

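```bash
cat >> h.py <<'E'
def spec(x,d,t,h=14):  # centre of specimen at distance d from hinge, tilt t
    return [x,180-d*np.cos(t)+h*np.sin(t),50+d*np.sin(t)+h*np.cos(t)]
def state(q,r,save=None):
    T,S=cam("top0.npz"),cam("side0.npz"); o=track(r,save); 
    ref=np.array([(207,173),(217,197),(247,173),(226,184)],float); d=np.array([x[:2] for x in o])-ref
    w=np.array([max(x[2],.01)**2 if x[2]>.6 else .01 for x in o])[:,None]
    f=lambda v:np.vstack([proj(c,b2w(q,spec(x,dd,t))) for c in (T,S) for x,dd,t in ((30,v[1],v[0]),(-30,v[2],v[0]))])
    f0=f([0,115,128])
    z=least_squares(lambda v:((f(v)-f0-d)*w).ravel(),[.1,115,128],x_scale=[.1,50,50],loss="soft_l1")
    print(tb(q,r)); print(o,"tilt %.3f block %.0f (115) puck %.0f (128) cost %.1f"%(*z.x,z.cost))
E
echo
```

Emit:
move_arm([
  {"grip":0,"xyz":[-2,0,0],"angular":[0,0,0]},
  {"grip":0,"xyz":[-4,0,0],"angular":[0,0,0]},
  {"grip":0,"xyz":[-6,0,0],"angular":[0,0,0]},
  {"grip":0,"xyz":[-8,0,0],"angular":[0,0,0]},
  {"grip":0,"xyz":[-10,0,0],"angular":[0,0,0]},
  {"grip":0,"xyz":[-12,0,0],"angular":[0,0,0]},
  {"grip":0,"xyz":[-12,0,0],"angular":[0,0,0]},
])

```text
time_s: 5.55
tcp_pos: [0.5632, -0.1502, 0.1049]
ee_rot: [[0.182, -0.983, 0.003], [-0.983, -0.182, -0.004], [0.004, -0.002, -1.0]]
wrist_force: [-0.0, -7.1, 1.6]
gripper_width: 0.006
gripper_force: 3.7
```

```bash
python3 -c "
from h import *; from station import r
state(np.load('q.npy'),r)"
```

```text
(np.float64(5.65), array([   1.6, -223.9,  104.9]), array([-1.12, -7.69,  0.57]))
[(205, 173, 0.94), (215, 197, 0.95), (246, 168, 0.96), (225, 178, 0.98)] tilt 0.117 block 114 (115) puck 127 (128) cost 0.1
```

Emit:
move_arm([
  {"grip":0,"xyz":[-2.5,0,0],"angular":[0,0,0]},
  {"grip":0,"xyz":[-5,0,0],"angular":[0,0,0]},
  {"grip":0,"xyz":[-5,0,0],"angular":[0,0,0]},
  {"grip":0,"xyz":[-5,0,0],"angular":[0,0,0]},
  {"grip":0,"xyz":[-5,0,0],"angular":[0,0,0]},
  {"grip":0,"xyz":[-5,0,0],"angular":[0,0,0]},
  {"grip":0,"xyz":[-5,0,0],"angular":[0,0,0]},
])

```text
time_s: 6.35
tcp_pos: [0.5623, -0.145, 0.1049]
ee_rot: [[0.182, -0.983, 0.003], [-0.983, -0.182, -0.003], [0.004, -0.002, -1.0]]
wrist_force: [1.8, -7.9, 1.5]
gripper_width: 0.008
gripper_force: 3.5
```

```bash
python3 -c "
from h import *; from station import r
state(np.load('q.npy'),r)"
```

```text
(np.float64(6.45), array([   1.6, -218.7,  104.9]), array([-0.57, -7.33,  1.38]))
[(205, 173, 0.93), (215, 197, 0.95), (246, 167, 0.97), (225, 178, 0.96)] tilt 0.130 block 114 (115) puck 128 (128) cost 0.1
```

Emit:
move_arm([
  {"grip":0,"xyz":[-2.5,0,0],"angular":[0,0,0]},
  {"grip":0,"xyz":[-5,0,0],"angular":[0,0,0]},
  {"grip":0,"xyz":[-5,0,0],"angular":[0,0,0]},
  {"grip":0,"xyz":[-5,0,0],"angular":[0,0,0]},
  {"grip":0,"xyz":[-5,0,0],"angular":[0,0,0]},
  {"grip":0,"xyz":[-5,0,0],"angular":[0,0,0]},
  {"grip":0,"xyz":[-5,0,0],"angular":[0,0,0]},
  {"grip":0,"xyz":[-5,0,0],"angular":[0,0,0]},
])

```text
time_s: 7.25
tcp_pos: [0.5613, -0.1401, 0.1048]
ee_rot: [[0.182, -0.983, 0.002], [-0.983, -0.182, -0.003], [0.004, -0.002, -1.0]]
wrist_force: [1.2, -7.2, 1.3]
gripper_width: 0.003
gripper_force: 3.4
```

```bash
python3 -c "
from h import *; from station import r
state(np.load('q.npy'),r)"
```

```text
(np.float64(7.35), array([   1.6, -213.7,  104.8]), array([-0.21, -8.16,  1.2 ]))
[(205, 173, 0.89), (215, 197, 0.93), (246, 166, 0.94), (225, 177, 0.97)] tilt 0.155 block 115 (115) puck 129 (128) cost 0.2
```

Emit:
move_arm([
  {"grip":0,"xyz":[-2.5,0,0],"angular":[0,0,0]},
  {"grip":0,"xyz":[-5,0,0],"angular":[0,0,0]},
  {"grip":0,"xyz":[-5,0,0],"angular":[0,0,0]},
  {"grip":0,"xyz":[-5,0,0],"angular":[0,0,0]},
  {"grip":0,"xyz":[-5,0,0],"angular":[0,0,0]},
  {"grip":0,"xyz":[-5,0,0],"angular":[0,0,0]},
  {"grip":0,"xyz":[-5,0,0],"angular":[0,0,0]},
  {"grip":0,"xyz":[-5,0,0],"angular":[0,0,0]},
])

```text
time_s: 8.15
tcp_pos: [0.5604, -0.1351, 0.1048]
ee_rot: [[0.182, -0.983, 0.002], [-0.983, -0.182, -0.003], [0.004, -0.002, -1.0]]
wrist_force: [1.0, -6.8, 0.9]
gripper_width: 0.002
gripper_force: 3.4
```

```bash
python3 -c "
from h import *; from station import r
state(np.load('q.npy'),r)"
```

```text
(np.float64(8.25), array([   1.6, -208.6,  104.8]), array([-0.23, -6.14,  1.02]))
[(204, 173, 0.92), (214, 197, 0.92), (246, 166, 0.94), (224, 176, 0.95)] tilt 0.156 block 113 (115) puck 126 (128) cost 0.2
```

Emit:
move_arm([
  {"grip":0,"xyz":[-2.5,0,0],"angular":[0,0,0]},
  {"grip":0,"xyz":[-5,0,0],"angular":[0,0,0]},
  {"grip":0,"xyz":[-5,0,0],"angular":[0,0,0]},
  {"grip":0,"xyz":[-5,0,0],"angular":[0,0,0]},
  {"grip":0,"xyz":[-5,0,0],"angular":[0,0,0]},
  {"grip":0,"xyz":[-5,0,0],"angular":[0,0,0]},
  {"grip":0,"xyz":[-5,0,0],"angular":[0,0,0]},
  {"grip":0,"xyz":[-5,0,0],"angular":[0,0,0]},
])

```text
time_s: 9.05
tcp_pos: [0.5595, -0.1302, 0.1048]
ee_rot: [[0.182, -0.983, 0.002], [-0.983, -0.182, -0.003], [0.003, -0.002, -1.0]]
wrist_force: [0.7, -6.6, 2.2]
gripper_width: 0.007
gripper_force: 3.3
```

```bash
python3 -c "
from h import *; from station import r
state(np.load('q.npy'),r)"
```

```text
(np.float64(9.15), array([   1.5, -203.7,  104.8]), array([ 0.43, -7.28,  0.65]))
[(204, 173, 0.83), (214, 197, 0.94), (245, 165, 0.93), (224, 175, 0.96)] tilt 0.180 block 113 (115) puck 127 (128) cost 0.5
```

Emit:
move_arm([
  {"grip":0,"xyz":[-2.5,0,0],"angular":[0,0,0]},
  {"grip":0,"xyz":[-5,0,0],"angular":[0,0,0]},
  {"grip":0,"xyz":[-5,0,0],"angular":[0,0,0]},
  {"grip":0,"xyz":[-5,0,0],"angular":[0,0,0]},
  {"grip":0,"xyz":[-5,0,0],"angular":[0,0,0]},
  {"grip":0,"xyz":[-5,0,0],"angular":[0,0,0]},
  {"grip":0,"xyz":[-5,0,0],"angular":[0,0,0]},
  {"grip":0,"xyz":[-5,0,0],"angular":[0,0,0]},
])

```text
time_s: 9.95
tcp_pos: [0.5585, -0.1253, 0.1048]
ee_rot: [[0.182, -0.983, 0.002], [-0.983, -0.182, -0.003], [0.003, -0.002, -1.0]]
wrist_force: [0.6, -6.6, 1.7]
gripper_width: 0.006
gripper_force: 3.3
```

```bash
python3 -c "
from h import *; from station import r
state(np.load('q.npy'),r)"
```

```text
(np.float64(10.05), array([   1.5, -198.6,  104.8]), array([-0.06, -6.55,  0.63]))
[(204, 173, 0.73), (214, 197, 0.93), (245, 164, 0.92), (224, 174, 0.95)] tilt 0.205 block 114 (115) puck 128 (128) cost 0.4
```

Emit:
move_arm([
  {"grip":0,"xyz":[-2.5,0,0],"angular":[0,0,0]},
  {"grip":0,"xyz":[-5,0,0],"angular":[0,0,0]},
  {"grip":0,"xyz":[-5,0,0],"angular":[0,0,0]},
  {"grip":0,"xyz":[-5,0,0],"angular":[0,0,0]},
  {"grip":0,"xyz":[-5,0,0],"angular":[0,0,0]},
  {"grip":0,"xyz":[-5,0,0],"angular":[0,0,0]},
  {"grip":0,"xyz":[-5,0,0],"angular":[0,0,0]},
  {"grip":0,"xyz":[-5,0,0],"angular":[0,0,0]},
])

```text
time_s: 10.85
tcp_pos: [0.5576, -0.1203, 0.1048]
ee_rot: [[0.182, -0.983, 0.002], [-0.983, -0.182, -0.003], [0.003, -0.002, -1.0]]
wrist_force: [0.9, -7.0, 0.8]
gripper_width: 0.006
gripper_force: 3.3
```

```bash
python3 -c "
from h import *; from station import r
state(np.load('q.npy'),r,'p9')"
```

```text
(np.float64(10.95), array([   1.5, -193.6,  104.8]), array([ 0.51, -6.32,  2.33]))
[(213, 197, 0.69), (213, 198, 0.92), (245, 164, 0.92), (224, 174, 0.96)] tilt 0.199 block 115 (115) puck 125 (128) cost 14.7
```

Emit:
move_arm([
  {"grip":0,"xyz":[-2.5,0,0],"angular":[0,0,0]},
  {"grip":0,"xyz":[-5,0,0],"angular":[0,0,0]},
  {"grip":0,"xyz":[-5,0,0],"angular":[0,0,0]},
  {"grip":0,"xyz":[-5,0,0],"angular":[0,0,0]},
  {"grip":0,"xyz":[-5,0,0],"angular":[0,0,0]},
  {"grip":0,"xyz":[-5,0,0],"angular":[0,0,0]},
  {"grip":0,"xyz":[-5,0,0],"angular":[0,0,0]},
  {"grip":0,"xyz":[-5,0,0],"angular":[0,0,0]},
])

```text
time_s: 11.75
tcp_pos: [0.5567, -0.1154, 0.1048]
ee_rot: [[0.182, -0.983, 0.002], [-0.983, -0.182, -0.003], [0.003, -0.002, -1.0]]
wrist_force: [0.9, -6.5, 1.7]
gripper_width: 0.007
gripper_force: 3.3
```

```bash
sed -i 's/x\[2\]>.6/x[2]>.8/' h.py; python3 -c "
from h import *; from station import r
state(np.load('q.npy'),r,'p10')"
```

```text
(np.float64(11.85), array([   1.5, -188.6,  104.8]), array([-1.28, -6.09,  1.94]))
[(212, 197, 0.65), (213, 198, 0.86), (245, 163, 0.91), (224, 173, 0.95)] tilt 0.215 block 111 (115) puck 126 (128) cost 0.2
```

Emit:
move_arm([
  {"grip":0,"xyz":[-2.5,0,0],"angular":[0,0,0]},
  {"grip":0,"xyz":[-5,0,0],"angular":[0,0,0]},
  {"grip":0,"xyz":[-5,0,0],"angular":[0,0,0]},
  {"grip":0,"xyz":[-5,0,0],"angular":[0,0,0]},
  {"grip":0,"xyz":[-5,0,0],"angular":[0,0,0]},
  {"grip":0,"xyz":[-5,0,0],"angular":[0,0,0]},
  {"grip":0,"xyz":[-5,0,0],"angular":[0,0,0]},
  {"grip":0,"xyz":[-5,0,0],"angular":[0,0,0]},
])

```text
time_s: 12.65
tcp_pos: [0.5557, -0.1105, 0.1048]
ee_rot: [[0.182, -0.983, 0.002], [-0.983, -0.182, -0.003], [0.003, -0.001, -1.0]]
wrist_force: [1.2, -6.2, 1.9]
gripper_width: 0.005
gripper_force: 3.3
```

```bash
python3 -c "
from h import *; from station import r
state(np.load('q.npy'),r,'p11')"
```

```text
(np.float64(12.75), array([   1.5, -183.6,  104.8]), array([-0.82, -6.82,  1.69]))
[(195, 174, 0.62), (212, 198, 0.71), (245, 163, 0.89), (224, 173, 0.94)] tilt 0.212 block 110 (115) puck 125 (128) cost 0.0
```

Emit:
move_arm([
  {"grip":0,"xyz":[-2.5,0,0],"angular":[0,0,0]},
  {"grip":0,"xyz":[-5,0,0],"angular":[0,0,0]},
  {"grip":0,"xyz":[-5,0,0],"angular":[0,0,0]},
  {"grip":0,"xyz":[-5,0,0],"angular":[0,0,0]},
  {"grip":0,"xyz":[-5,0,0],"angular":[0,0,0]},
  {"grip":0,"xyz":[-5,0,0],"angular":[0,0,0]},
  {"grip":0,"xyz":[-5,0,0],"angular":[0,0,0]},
  {"grip":0,"xyz":[-5,0,0],"angular":[0,0,0]},
])

```text
time_s: 13.55
tcp_pos: [0.5548, -0.1055, 0.1048]
ee_rot: [[0.182, -0.983, 0.002], [-0.983, -0.182, -0.003], [0.003, -0.001, -1.0]]
wrist_force: [1.6, -6.5, 1.1]
gripper_width: 0.003
gripper_force: 3.3
```

```bash
python3 -c "
from h import *; from station import r
state(np.load('q.npy'),r,'p12')
a=cv2.imread('pics/p12_side.png')[110:310,160:360]; cv2.imwrite('pics/p12.png',cv2.resize(a,None,fx=3,fy=3))"
```

```text
(np.float64(13.65), array([   1.4, -178.6,  104.8]), array([ 0.41, -6.01,  2.08]))
[(192, 175, 0.62), (209, 198, 0.65), (245, 162, 0.87), (223, 171, 0.93)] tilt 0.235 block 111 (115) puck 120 (128) cost 0.0
```

View pics/p12.png

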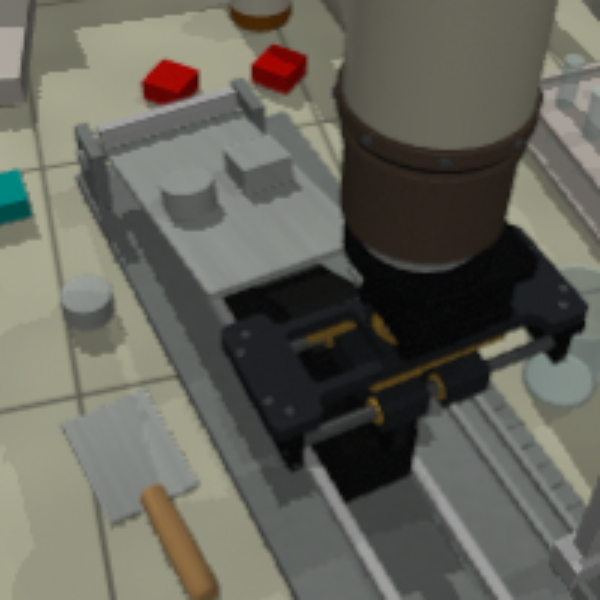

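The ramp is lifting normally and both specimens are clearly visible. The puck may be creeping, so I'll wait and look.

Emit:
move_arm([
  {"grip":0,"xyz":[0,0,0],"angular":[0,0,0]},
  {"grip":0,"xyz":[0,0,0],"angular":[0,0,0]},
  {"grip":0,"xyz":[0,0,0],"angular":[0,0,0]},
  {"grip":0,"xyz":[0,0,0],"angular":[0,0,0]},
  {"grip":0,"xyz":[0,0,0],"angular":[0,0,0]},
  {"grip":0,"xyz":[0,0,0],"angular":[0,0,0]},
  {"grip":0,"xyz":[0,0,0],"angular":[0,0,0]},
  {"grip":0,"xyz":[0,0,0],"angular":[0,0,0]},
  {"grip":0,"xyz":[0,0,0],"angular":[0,0,0]},
  {"grip":0,"xyz":[0,0,0],"angular":[0,0,0]},
])

```text
time_s: 14.65
tcp_pos: [0.5548, -0.1055, 0.1048]
ee_rot: [[0.182, -0.983, 0.002], [-0.983, -0.182, -0.003], [0.003, -0.001, -1.0]]
wrist_force: [0.3, -6.9, 1.9]
gripper_width: 0.002
gripper_force: 3.3
```

```bash
python3 -c "
from h import *; from station import r
state(np.load('q.npy'),r,'p13')"
```

```text
(np.float64(14.75), array([   1.5, -178.6,  104.8]), array([-0.24, -6.38,  2.28]))
[(192, 175, 0.63), (207, 199, 0.86), (245, 162, 0.87), (222, 169, 0.9)] tilt 0.243 block 112 (115) puck 113 (128) cost 0.1
```

Emit:
move_arm([
  {"grip":0,"xyz":[0,0,0],"angular":[0,0,0]},
  {"grip":0,"xyz":[0,0,0],"angular":[0,0,0]},
  {"grip":0,"xyz":[0,0,0],"angular":[0,0,0]},
  {"grip":0,"xyz":[0,0,0],"angular":[0,0,0]},
  {"grip":0,"xyz":[0,0,0],"angular":[0,0,0]},
  {"grip":0,"xyz":[0,0,0],"angular":[0,0,0]},
  {"grip":0,"xyz":[0,0,0],"angular":[0,0,0]},
  {"grip":0,"xyz":[0,0,0],"angular":[0,0,0]},
  {"grip":0,"xyz":[0,0,0],"angular":[0,0,0]},
  {"grip":0,"xyz":[0,0,0],"angular":[0,0,0]},
])

```text
time_s: 15.75
tcp_pos: [0.5548, -0.1055, 0.1048]
ee_rot: [[0.182, -0.983, 0.002], [-0.983, -0.182, -0.003], [0.003, -0.001, -1.0]]
wrist_force: [0.7, -6.1, 2.3]
gripper_width: 0.009
gripper_force: 3.3
```

```bash
python3 -c "
from h import *; from station import r
state(np.load('q.npy'),r,'p14')"
```

```text
(np.float64(15.85), array([   1.4, -178.6,  104.8]), array([-0.02, -6.59,  1.32]))
[(203, 199, 0.66), (204, 199, 0.91), (245, 162, 0.87), (189, 209, 0.89)] tilt -1.074 block 34 (115) puck 144 (128) cost 34.2
```

Emit:
move_arm([
  {"grip":0,"xyz":[0,0,0],"angular":[0,0,0]},
  {"grip":0,"xyz":[0,0,0],"angular":[0,0,0]},
  {"grip":0,"xyz":[0,0,0],"angular":[0,0,0]},
  {"grip":0,"xyz":[0,0,0],"angular":[0,0,0]},
  {"grip":0,"xyz":[0,0,0],"angular":[0,0,0]},
  {"grip":0,"xyz":[0,0,0],"angular":[0,0,0]},
  {"grip":0,"xyz":[0,0,0],"angular":[0,0,0]},
  {"grip":0,"xyz":[0,0,0],"angular":[0,0,0]},
  {"grip":0,"xyz":[0,0,0],"angular":[0,0,0]},
  {"grip":0,"xyz":[0,0,0],"angular":[0,0,0]},
])

```text
time_s: 16.85
tcp_pos: [0.5548, -0.1055, 0.1048]
ee_rot: [[0.182, -0.983, 0.002], [-0.983, -0.182, -0.003], [0.003, -0.001, -1.0]]
wrist_force: [0.8, -7.2, 2.6]
gripper_width: 0.005
gripper_force: 3.3
```

```bash
python3 -c "
from h import *; from station import r
state(np.load('q.npy'),r,'p15')"
```

```text
(np.float64(16.95), array([   1.4, -178.6,  104.8]), array([ 0.19, -5.89,  1.19]))
[(199, 199, 0.66), (200, 200, 0.95), (245, 162, 0.87), (189, 209, 0.89)] tilt -1.193 block 33 (115) puck 149 (128) cost 33.4
```

Emit:
move_arm([
  {"grip":0,"xyz":[2,0,0],"angular":[0,0,0]},
  {"grip":0,"xyz":[8,0,0],"angular":[0,0,0]},
  {"grip":0,"xyz":[25,0,0],"angular":[0,0,0]},
  {"grip":0,"xyz":[50,0,0],"angular":[0,0,0]},
  {"grip":0,"xyz":[75,0,0],"angular":[0,0,0]},
  {"grip":0,"xyz":[100,0,0],"angular":[0,0,0]},
  {"grip":0,"xyz":[120,0,0],"angular":[0,0,0]},
  {"grip":0,"xyz":[131,0,0],"angular":[0,0,0]},
  {"grip":0,"xyz":[131,0,0],"angular":[0,0,0]},
  {"grip":0,"xyz":[131,0,0],"angular":[0,0,0]},
])

```text
time_s: 17.95
tcp_pos: [0.5778, -0.233, 0.104]
ee_rot: [[0.181, -0.983, 0.0], [-0.983, -0.181, -0.001], [0.001, -0.0, -1.0]]
wrist_force: [-0.8, -0.2, -0.4]
gripper_width: 0.002
gripper_force: 0.0
```

```bash
python3 -c "
from h import *; from station import r
state(np.load('q.npy'),r,'p16')"
```

```text
(np.float64(18.05), array([   1.2, -307.7,  104.3]), array([-0.18,  0.23,  0.27]))
[(202, 173, 0.89), (196, 201, 0.94), (245, 162, 0.87), (189, 209, 0.9)] tilt 0.187 block 109 (115) puck 83 (128) cost 57.1
```

Emit:
move_arm([
  {"grip":0,"xyz":[0,-20,0],"angular":[0,0,0]},
  {"grip":0,"xyz":[0,-40,0],"angular":[0,0,0]},
  {"grip":0,"xyz":[0,-60,0],"angular":[0,0,0]},
  {"grip":0,"xyz":[0,-80,0],"angular":[0,0,0]},
  {"grip":0,"xyz":[0,-88,0],"angular":[0,0,0]},
  {"grip":0,"xyz":[0,-88,0],"angular":[0,0,0]},
  {"grip":0,"xyz":[0,-88,0],"angular":[0,0,0]},
  {"grip":0,"xyz":[0,-88,0],"angular":[0,0,0]},
  {"grip":0,"xyz":[0,-88,0],"angular":[0,0,0]},
  {"grip":0,"xyz":[0,-88,0],"angular":[0,0,0]},
])

```text
time_s: 19.05
tcp_pos: [0.6643, -0.2177, 0.1047]
ee_rot: [[0.181, -0.983, 0.001], [-0.983, -0.181, -0.002], [0.002, -0.001, -1.0]]
wrist_force: [-0.8, 0.8, 0.2]
gripper_width: 0.007
gripper_force: 0.0
```

```bash
python3 -c "
from h import *; from station import r
state(np.load('q.npy'),r,'p17')
a=np.hstack([cv2.imread('pics/p17_side.png')[120:340,170:390],cv2.imread('pics/p17_top.png')[80:300,150:370]]); cv2.imwrite('pics/p17.png',cv2.resize(a,None,fx=1.8,fy=1.8,interpolation=cv2.INTER_CUBIC))"
```

```text
(np.float64(19.15), array([  88.9, -308.7,  104.6]), array([ 0.51,  0.19, -0.49]))
[(202, 173, 0.89), (192, 202, 0.92), (245, 162, 0.87), (189, 209, 0.9)] tilt 0.199 block 109 (115) puck 74 (128) cost 57.6
```

View pics/p17.png

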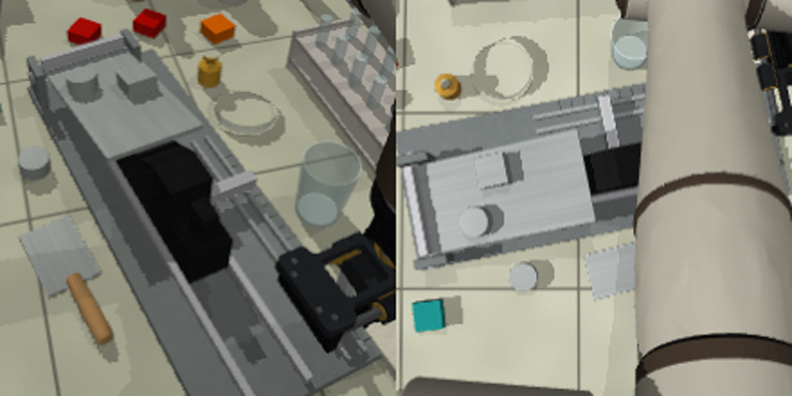

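Emit:
move_arm([
  {"grip":0,"xyz":[0,0,0],"angular":[0,0,0]},
  {"grip":0,"xyz":[0,0,0],"angular":[0,0,0]},
  {"grip":0,"xyz":[0,0,0],"angular":[0,0,0]},
  {"grip":0,"xyz":[0,0,0],"angular":[0,0,0]},
  {"grip":0,"xyz":[0,0,0],"angular":[0,0,0]},
  {"grip":0,"xyz":[0,0,0],"angular":[0,0,0]},
  {"grip":0,"xyz":[0,0,0],"angular":[0,0,0]},
  {"grip":0,"xyz":[0,0,0],"angular":[0,0,0]},
  {"grip":0,"xyz":[0,0,0],"angular":[0,0,0]},
  {"grip":0,"xyz":[0,0,0],"angular":[0,0,0]},
])

```text
time_s: 20.15
tcp_pos: [0.6647, -0.2175, 0.1044]
ee_rot: [[0.181, -0.983, 0.001], [-0.983, -0.181, -0.002], [0.002, -0.001, -1.0]]
wrist_force: [-0.3, 1.2, -0.0]
gripper_width: 0.003
gripper_force: 0.0
```

Emit:
move_arm([
  {"grip":0,"xyz":[0,0,0],"angular":[0,0,0]},
  {"grip":0,"xyz":[0,0,0],"angular":[0,0,0]},
  {"grip":0,"xyz":[0,0,0],"angular":[0,0,0]},
  {"grip":0,"xyz":[0,0,0],"angular":[0,0,0]},
  {"grip":0,"xyz":[0,0,0],"angular":[0,0,0]},
  {"grip":0,"xyz":[0,0,0],"angular":[0,0,0]},
  {"grip":0,"xyz":[0,0,0],"angular":[0,0,0]},
  {"grip":0,"xyz":[0,0,0],"angular":[0,0,0]},
  {"grip":0,"xyz":[0,0,0],"angular":[0,0,0]},
  {"grip":0,"xyz":[0,0,0],"angular":[0,0,0]},
])

```text
time_s: 21.15
tcp_pos: [0.6647, -0.2175, 0.1044]
ee_rot: [[0.181, -0.983, 0.001], [-0.983, -0.181, -0.002], [0.002, -0.001, -1.0]]
wrist_force: [1.0, -0.5, 0.1]
gripper_width: 0.006
gripper_force: 0.0
```

```bash
python3 -c "
from h import *; from station import r
print(r.sense()['time_s'],track(r,'p18'))"
```

```text
21.15 [(202, 173, 0.89), (186, 203, 0.92), (245, 162, 0.87), (189, 209, 0.9)]
```

Emit:
move_arm([
  {"grip":0,"xyz":[0,0,0],"angular":[0,0,0]},
  {"grip":0,"xyz":[0,0,0],"angular":[0,0,0]},
  {"grip":0,"xyz":[0,0,0],"angular":[0,0,0]},
  {"grip":0,"xyz":[0,0,0],"angular":[0,0,0]},
  {"grip":0,"xyz":[0,0,0],"angular":[0,0,0]},
  {"grip":0,"xyz":[0,0,0],"angular":[0,0,0]},
  {"grip":0,"xyz":[0,0,0],"angular":[0,0,0]},
  {"grip":0,"xyz":[0,0,0],"angular":[0,0,0]},
  {"grip":0,"xyz":[0,0,0],"angular":[0,0,0]},
  {"grip":0,"xyz":[0,0,0],"angular":[0,0,0]},
])

```text
time_s: 22.25
tcp_pos: [0.6647, -0.2175, 0.1044]
ee_rot: [[0.181, -0.983, 0.001], [-0.983, -0.181, -0.002], [0.002, -0.001, -1.0]]
wrist_force: [0.4, 0.4, 0.2]
gripper_width: 0.003
gripper_force: 0.0
```

Emit:
move_arm([
  {"grip":0,"xyz":[0,0,0],"angular":[0,0,0]},
  {"grip":0,"xyz":[0,0,0],"angular":[0,0,0]},
  {"grip":0,"xyz":[0,0,0],"angular":[0,0,0]},
  {"grip":0,"xyz":[0,0,0],"angular":[0,0,0]},
  {"grip":0,"xyz":[0,0,0],"angular":[0,0,0]},
  {"grip":0,"xyz":[0,0,0],"angular":[0,0,0]},
  {"grip":0,"xyz":[0,0,0],"angular":[0,0,0]},
  {"grip":0,"xyz":[0,0,0],"angular":[0,0,0]},
  {"grip":0,"xyz":[0,0,0],"angular":[0,0,0]},
  {"grip":0,"xyz":[0,0,0],"angular":[0,0,0]},
])

```text
time_s: 23.25
tcp_pos: [0.6647, -0.2175, 0.1044]
ee_rot: [[0.181, -0.983, 0.001], [-0.983, -0.181, -0.002], [0.002, -0.001, -1.0]]
wrist_force: [-0.1, -0.6, 0.7]
gripper_width: 0.006
gripper_force: 0.0
```

```bash
python3 -c "
from h import *; from station import r
print(r.sense()['time_s'],track(r,'p19'))
q=np.load('q.npy'); print(proj(cam('top0.npz'),b2w(q,[spec(-30,d,.235) for d in (25,74,128)])))"
```

```text
23.25 [(202, 173, 0.89), (203, 174, 0.81), (245, 162, 0.87), (189, 209, 0.9)]
[[173.00835805 203.83317344]
 [191.99523054 200.15385828]
 [213.5353055  195.97753225]]
```

Emit:
move_arm([
  {"grip":0,"xyz":[0,0,0],"angular":[0,0,0]},
  {"grip":0,"xyz":[0,0,0],"angular":[0,0,0]},
  {"grip":0,"xyz":[0,0,0],"angular":[0,0,0]},
  {"grip":0,"xyz":[0,0,0],"angular":[0,0,0]},
  {"grip":0,"xyz":[0,0,0],"angular":[0,0,0]},
  {"grip":0,"xyz":[0,0,0],"angular":[0,0,0]},
  {"grip":0,"xyz":[0,0,0],"angular":[0,0,0]},
  {"grip":0,"xyz":[0,0,0],"angular":[0,0,0]},
  {"grip":0,"xyz":[0,0,0],"angular":[0,0,0]},
  {"grip":0,"xyz":[0,0,0],"angular":[0,0,0]},
])

```text
time_s: 24.35
tcp_pos: [0.6647, -0.2175, 0.1044]
ee_rot: [[0.181, -0.983, 0.001], [-0.983, -0.181, -0.002], [0.002, -0.001, -1.0]]
wrist_force: [-0.4, -0.2, -0.7]
gripper_width: 0.008
gripper_force: 0.0
```

```bash
cat >> h.py <<'E'
def puck(im):
    t=np.load("top0.npz")["img"][189:207,208:228]; m=cv2.matchTemplate(im[188:218,155:225],t,cv2.TM_CCOEFF_NORMED)
    _,s,_,l=cv2.minMaxLoc(m); return l[0]+155+9,l[1]+188+8,round(s,2)
E
python3 -c "
from h import *; from station import r
for n in ('p17','p18','p19'): print(puck(cv2.imread(f'pics/{n}_top.png')[:,:,::-1]))
print(r.sense()['time_s'],puck(r.capture('top')['img']))"
```

```text
(192, 202, 0.92)
(185, 203, 0.93)
(179, 205, 0.78)
24.35 (175, 205, 0.72)
```

Emit:
move_arm([
  {"grip":0,"xyz":[0,0,0],"angular":[0,0,0]},
  {"grip":0,"xyz":[0,0,0],"angular":[0,0,0]},
  {"grip":0,"xyz":[0,0,0],"angular":[0,0,0]},
  {"grip":0,"xyz":[0,0,0],"angular":[0,0,0]},
  {"grip":0,"xyz":[0,0,0],"angular":[0,0,0]},
  {"grip":0,"xyz":[0,0,0],"angular":[0,0,0]},
  {"grip":0,"xyz":[0,0,0],"angular":[0,0,0]},
  {"grip":0,"xyz":[0,0,0],"angular":[0,0,0]},
  {"grip":0,"xyz":[0,0,0],"angular":[0,0,0]},
  {"grip":0,"xyz":[0,0,0],"angular":[0,0,0]},
])

```text
time_s: 25.4
tcp_pos: [0.6647, -0.2175, 0.1044]
ee_rot: [[0.181, -0.983, 0.001], [-0.983, -0.181, -0.002], [0.002, -0.001, -1.0]]
wrist_force: [0.4, -0.1, -0.9]
gripper_width: 0.005
gripper_force: 0.0
```

```bash
python3 -c "
from h import *; from station import r
c=r.capture('top'); print(r.sense()['time_s'],puck(c['img']))
cv2.imwrite('pics/p20.png',cv2.resize(c['img'][130:240,145:345,::-1],None,fx=4,fy=4,interpolation=cv2.INTER_CUBIC))"
```

```text
25.45 (172, 206, 0.82)
```

Emit:
move_arm([
  {"grip":0,"xyz":[0,0,0],"angular":[0,0,0]},
  {"grip":0,"xyz":[0,0,0],"angular":[0,0,0]},
  {"grip":0,"xyz":[0,0,0],"angular":[0,0,0]},
  {"grip":0,"xyz":[0,0,0],"angular":[0,0,0]},
  {"grip":0,"xyz":[0,0,0],"angular":[0,0,0]},
  {"grip":0,"xyz":[0,0,0],"angular":[0,0,0]},
])

```text
time_s: 26.05
tcp_pos: [0.6647, -0.2175, 0.1044]
ee_rot: [[0.181, -0.983, 0.001], [-0.983, -0.181, -0.002], [0.002, -0.001, -1.0]]
wrist_force: [0.2, 0.1, 0.6]
gripper_width: 0.004
gripper_force: 0.0
```

```bash
python3 -c "
from h import *; from station import r
c=r.capture('top'); print(r.sense()['time_s'],puck(c['img']))
cv2.imwrite('pics/p21.png',cv2.resize(c['img'][130:240,145:345,::-1],None,fx=4,fy=4,interpolation=cv2.INTER_CUBIC))"
```

```text
26.1 (172, 206, 0.82)
```

View pics/p21.png

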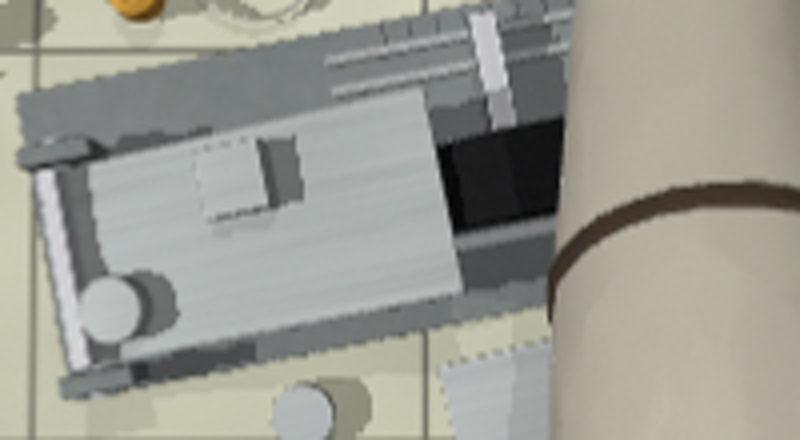

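The puck rests at the stop (110,310 in the crop), and the block is still up (232,180). Next is the cursor; I'll check the lug's position from this picture too.

```bash
python3 -c "
from h import *
q=np.load('q.npy');T=cam('top0.npz')
for o,z in (([496,12],46),([511,92],46)):
  o=np.array(o)/4+[145,130]-.4
  print(least_squares(lambda v:(proj(T,b2w(q,[v[1],v[0],z]))-o).ravel(),[-100,90]).x)"
```

```text
[-99.20366595 101.33295275]
[-99.02432973  50.57940315]
```

Emit:
move_arm([
  {"grip":0,"xyz":[-3,0,0],"angular":[0,0,0]},
  {"grip":0,"xyz":[-6,0,0],"angular":[0,0,0]},
  {"grip":0,"xyz":[-9,0,0],"angular":[0,0,0]},
  {"grip":0,"xyz":[-12,0,0],"angular":[0,0,0]},
  {"grip":0,"xyz":[-15,0,0],"angular":[0,0,0]},
  {"grip":0,"xyz":[-18,0,0],"angular":[0,0,0]},
  {"grip":0,"xyz":[-21,0,0],"angular":[0,0,0]},
  {"grip":0,"xyz":[-24,0,0],"angular":[0,0,0]},
  {"grip":0,"xyz":[-27,0,0],"angular":[0,0,0]},
  {"grip":0,"xyz":[-30,0,0],"angular":[0,0,0]},
])

```text
time_s: 27.1
tcp_pos: [0.6591, -0.1879, 0.1044]
ee_rot: [[0.181, -0.983, 0.001], [-0.983, -0.181, -0.002], [0.002, -0.0, -1.0]]
wrist_force: [-0.4, -2.4, -0.3]
gripper_width: 0.005
gripper_force: 0.7
```

```bash
python3 -c "
from h import *; from station import r
print(tb(np.load('q.npy'),r))"
```

```text
(np.float64(27.1), array([  89.1, -278.5,  104.4]), array([-0.83, -2.27, -0.26]))
```

Emit:
move_arm([
  {"grip":0,"xyz":[-4,0,0],"angular":[0,0,0]},
  {"grip":0,"xyz":[-8,0,0],"angular":[0,0,0]},
  {"grip":0,"xyz":[-13,0,0],"angular":[0,0,0]},
  {"grip":0,"xyz":[-18,0,0],"angular":[0,0,0]},
  {"grip":0,"xyz":[-23,0,0],"angular":[0,0,0]},
  {"grip":0,"xyz":[-28,0,0],"angular":[0,0,0]},
  {"grip":0,"xyz":[-33,0,0],"angular":[0,0,0]},
  {"grip":0,"xyz":[-38,0,0],"angular":[0,0,0]},
  {"grip":0,"xyz":[-43,0,0],"angular":[0,0,0]},
  {"grip":0,"xyz":[-48,0,0],"angular":[0,0,0]},
])

```text
time_s: 28.1
tcp_pos: [0.6504, -0.1404, 0.1042]
ee_rot: [[0.182, -0.983, 0.001], [-0.983, -0.182, -0.002], [0.002, -0.001, -1.0]]
wrist_force: [-0.4, -1.9, 0.1]
gripper_width: 0.006
gripper_force: 0.7
```

Emit:
move_arm([
  {"grip":0,"xyz":[-5,0,0],"angular":[0,0,0]},
  {"grip":0,"xyz":[-10,0,0],"angular":[0,0,0]},
  {"grip":0,"xyz":[-15,0,0],"angular":[0,0,0]},
  {"grip":0,"xyz":[-20,0,0],"angular":[0,0,0]},
  {"grip":0,"xyz":[-25,0,0],"angular":[0,0,0]},
  {"grip":0,"xyz":[-30,0,0],"angular":[0,0,0]},
  {"grip":0,"xyz":[-35,0,0],"angular":[0,0,0]},
  {"grip":0,"xyz":[-39,0,0],"angular":[0,0,0]},
  {"grip":0,"xyz":[-43,0,0],"angular":[0,0,0]},
  {"grip":0,"xyz":[-47,0,0],"angular":[0,0,0]},
])

```text
time_s: 29.1
tcp_pos: [0.642, -0.0942, 0.1042]
ee_rot: [[0.182, -0.983, 0.001], [-0.983, -0.182, -0.002], [0.002, -0.001, -1.0]]
wrist_force: [-0.5, -1.9, 0.2]
gripper_width: 0.005
gripper_force: 0.7
```

Emit:
move_arm([
  {"grip":0,"xyz":[-2,0,0],"angular":[0,0,0]},
  {"grip":0,"xyz":[-4,0,0],"angular":[0,0,0]},
  {"grip":0,"xyz":[-6,0,0],"angular":[0,0,0]},
  {"grip":0,"xyz":[-8,0,0],"angular":[0,0,0]},
  {"grip":0,"xyz":[-10,0,0],"angular":[0,0,0]},
  {"grip":0,"xyz":[-12,0,0],"angular":[0,0,0]},
  {"grip":0,"xyz":[-13,0,0],"angular":[0,0,0]},
  {"grip":0,"xyz":[-14,0,0],"angular":[0,0,0]},
  {"grip":0,"xyz":[-15,0,0],"angular":[0,0,0]},
])

```text
time_s: 30.0
tcp_pos: [0.6393, -0.0798, 0.1042]
ee_rot: [[0.181, -0.983, 0.001], [-0.983, -0.182, -0.002], [0.002, -0.001, -1.0]]
wrist_force: [-0.8, -1.3, -1.0]
gripper_width: 0.004
gripper_force: 0.6
```

```bash
python3 -c "
from h import *; from station import r
q=np.load('q.npy'); print(tb(q,r)); c=r.capture('top'); s=r.capture('side'); print(tb(q,r),puck(c['img']))
a=np.hstack([s['img'][150:330,200:400,::-1],c['img'][90:270,150:350,::-1]]); cv2.imwrite('pics/p22.png',cv2.resize(a,None,fx=2,fy=2,interpolation=cv2.INTER_CUBIC))"
```

```text
(np.float64(30.0), array([  89.2, -168.5,  104.2]), array([-1.02, -1.16, -1.  ]))
(np.float64(30.1), array([  89.3, -168.5,  104.2]), array([ 0.35, -1.04, -0.89])) (172, 206, 0.82)
```

Emit:
move_arm([
  {"grip":0,"xyz":[-3,0,0],"angular":[0,0,0]},
  {"grip":0,"xyz":[-6,0,0],"angular":[0,0,0]},
  {"grip":0,"xyz":[-9,0,0],"angular":[0,0,0]},
  {"grip":0,"xyz":[-12,0,0],"angular":[0,0,0]},
  {"grip":0,"xyz":[-15,0,0],"angular":[0,0,0]},
  {"grip":0,"xyz":[-18,0,0],"angular":[0,0,0]},
  {"grip":0,"xyz":[-21,0,0],"angular":[0,0,0]},
  {"grip":0,"xyz":[-24,0,0],"angular":[0,0,0]},
  {"grip":0,"xyz":[-26,0,0],"angular":[0,0,0]},
  {"grip":0,"xyz":[-27,0,0],"angular":[0,0,0]},
])

```text
time_s: 31.1
tcp_pos: [0.6344, -0.053, 0.1041]
ee_rot: [[0.182, -0.983, 0.001], [-0.983, -0.182, -0.002], [0.002, -0.001, -1.0]]
wrist_force: [-0.8, -1.5, -0.4]
gripper_width: 0.002
gripper_force: 0.6
```

Emit:
move_arm([
  {"grip":0,"xyz":[-0.5,0,0],"angular":[0,0,0]},
  {"grip":0,"xyz":[-1,0,0],"angular":[0,0,0]},
  {"grip":0,"xyz":[-1.5,0,0],"angular":[0,0,0]},
  {"grip":0,"xyz":[-2,0,0],"angular":[0,0,0]},
])

```text
time_s: 31.5
tcp_pos: [0.6341, -0.0514, 0.1041]
ee_rot: [[0.181, -0.983, 0.001], [-0.983, -0.181, -0.002], [0.002, -0.001, -1.0]]
wrist_force: [-0.9, -0.5, -0.3]
gripper_width: 0.005
gripper_force: 0.6
```

```bash
python3 -c "
from h import *; from station import r
q=np.load('q.npy'); print(tb(q,r),r.sense()['gripper_force']); T,S=cam('top0.npz'),cam('side0.npz')
c=r.capture('top'); s=r.capture('side'); print(puck(c['img']))
a=np.hstack([s['img'][130:290,200:360,::-1],c['img'][100:260,170:330,::-1]]); cv2.imwrite('pics/p23.png',cv2.resize(a,None,fx=2.5,fy=2.5,interpolation=cv2.INTER_CUBIC))"
```

```text
(np.float64(31.5), array([  89.2, -139.7,  104.1]), array([-0.99, -0.33, -0.3 ])) 0.6154609029181302
(198, 208, 0.73)
```

Emit:
move_arm([
  {"grip":0,"xyz":[-0.5,0,0],"angular":[0,0,0]},
  {"grip":0,"xyz":[-1,0,0],"angular":[0,0,0]},
  {"grip":0,"xyz":[-1.5,0,0],"angular":[0,0,0]},
  {"grip":0,"xyz":[-1.5,0,0],"angular":[0,0,0]},
])

```text
time_s: 32.0
tcp_pos: [0.6338, -0.0498, 0.1041]
ee_rot: [[0.182, -0.983, 0.001], [-0.983, -0.182, -0.002], [0.002, -0.001, -1.0]]
wrist_force: [0.5, -1.6, 0.1]
gripper_width: 0.003
gripper_force: 0.5
```

Emit:
move_arm([
  {"grip":0,"xyz":[-0.5,0,0],"angular":[0,0,0]},
  {"grip":0,"xyz":[-1,0,0],"angular":[0,0,0]},
  {"grip":0,"xyz":[-1,0,0],"angular":[0,0,0]},
])

```text
time_s: 32.3
tcp_pos: [0.6336, -0.0488, 0.1041]
ee_rot: [[0.182, -0.983, 0.001], [-0.983, -0.182, -0.002], [0.002, -0.001, -1.0]]
wrist_force: [-1.0, -1.4, 0.9]
gripper_width: 0.006
gripper_force: 0.5
```

Emit:
move_arm([
  {"grip":0,"xyz":[-0.4,0,0],"angular":[0,0,0]},
  {"grip":0,"xyz":[-0.8,0,0],"angular":[0,0,0]},
  {"grip":0,"xyz":[-0.8,0,0],"angular":[0,0,0]},
])

```text
time_s: 32.6
tcp_pos: [0.6334, -0.048, 0.1041]
ee_rot: [[0.181, -0.983, 0.001], [-0.983, -0.181, -0.002], [0.002, -0.001, -1.0]]
wrist_force: [-0.6, -2.0, -0.5]
gripper_width: 0.004
gripper_force: 0.5
```

Emit:
move_arm([
  {"grip":0,"xyz":[-0.4,0,0],"angular":[0,0,0]},
  {"grip":0,"xyz":[-0.8,0,0],"angular":[0,0,0]},
  {"grip":0,"xyz":[-0.8,0,0],"angular":[0,0,0]},
])

```text
time_s: 32.9
tcp_pos: [0.6333, -0.0472, 0.1041]
ee_rot: [[0.182, -0.983, 0.001], [-0.983, -0.182, -0.002], [0.002, -0.001, -1.0]]
wrist_force: [-0.7, -1.7, -0.0]
gripper_width: 0.008
gripper_force: 0.5
```

Emit:
move_arm([
  {"grip":0,"xyz":[-0.3,0,0],"angular":[0,0,0]},
  {"grip":0,"xyz":[-0.6,0,0],"angular":[0,0,0]},
  {"grip":0,"xyz":[-0.6,0,0],"angular":[0,0,0]},
])

```text
time_s: 33.2
tcp_pos: [0.6332, -0.0466, 0.1041]
ee_rot: [[0.182, -0.983, 0.001], [-0.983, -0.182, -0.002], [0.002, -0.001, -1.0]]
wrist_force: [-0.9, -1.5, 1.0]
gripper_width: 0.003
gripper_force: 0.5
```

Emit:
move_arm([
  {"grip":0,"xyz":[-0.3,0,0],"angular":[0,0,0]},
  {"grip":0,"xyz":[-0.6,0,0],"angular":[0,0,0]},
  {"grip":0,"xyz":[-0.6,0,0],"angular":[0,0,0]},
])

```text
time_s: 33.5
tcp_pos: [0.6331, -0.0461, 0.1041]
ee_rot: [[0.181, -0.983, 0.001], [-0.983, -0.181, -0.002], [0.002, -0.001, -1.0]]
wrist_force: [0.6, -1.9, 0.2]
gripper_width: 0.007
gripper_force: 0.5
```

Emit:
move_arm([
  {"grip":0,"xyz":[-0.3,0,0],"angular":[0,0,0]},
  {"grip":0,"xyz":[-0.6,0,0],"angular":[0,0,0]},
  {"grip":0,"xyz":[-0.6,0,0],"angular":[0,0,0]},
])

```text
time_s: 33.8
tcp_pos: [0.633, -0.0454, 0.1041]
ee_rot: [[0.181, -0.983, 0.001], [-0.983, -0.181, -0.002], [0.002, -0.001, -1.0]]
wrist_force: [-0.3, -0.6, -0.1]
gripper_width: 0.001
gripper_force: 0.5
```

Emit:
move_arm([
  {"grip":0,"xyz":[-0.3,0,0],"angular":[0,0,0]},
  {"grip":0,"xyz":[-0.6,0,0],"angular":[0,0,0]},
  {"grip":0,"xyz":[-0.6,0,0],"angular":[0,0,0]},
])

```text
time_s: 34.1
tcp_pos: [0.6329, -0.0449, 0.1041]
ee_rot: [[0.182, -0.983, 0.001], [-0.983, -0.182, -0.002], [0.002, -0.001, -1.0]]
wrist_force: [-0.9, -2.3, -0.3]
gripper_width: 0.005
gripper_force: 0.5
```

Emit:
move_arm([
  {"grip":0,"xyz":[-0.3,0,0],"angular":[0,0,0]},
  {"grip":0,"xyz":[-0.6,0,0],"angular":[0,0,0]},
  {"grip":0,"xyz":[-0.6,0,0],"angular":[0,0,0]},
])

```text
time_s: 34.4
tcp_pos: [0.6328, -0.0443, 0.1041]
ee_rot: [[0.181, -0.983, 0.001], [-0.983, -0.181, -0.002], [0.002, -0.001, -1.0]]
wrist_force: [-0.9, -0.9, 0.1]
gripper_width: 0.004
gripper_force: 0.5
```

Emit:
move_arm([
  {"grip":0,"xyz":[-0.3,0,0],"angular":[0,0,0]},
  {"grip":0,"xyz":[-0.7,0,0],"angular":[0,0,0]},
  {"grip":0,"xyz":[-0.7,0,0],"angular":[0,0,0]},
])

```text
time_s: 34.7
tcp_pos: [0.6326, -0.0436, 0.1041]
ee_rot: [[0.182, -0.983, 0.001], [-0.983, -0.182, -0.002], [0.002, -0.001, -1.0]]
wrist_force: [0.1, -0.5, 0.3]
gripper_width: 0.004
gripper_force: 0.5
```

Emit:
move_arm([
  {"grip":0,"xyz":[-0.3,0,0],"angular":[0,0,0]},
  {"grip":0,"xyz":[-0.7,0,0],"angular":[0,0,0]},
  {"grip":0,"xyz":[-0.7,0,0],"angular":[0,0,0]},
])

```text
time_s: 35.0
tcp_pos: [0.6325, -0.0429, 0.1041]
ee_rot: [[0.182, -0.983, 0.001], [-0.983, -0.182, -0.002], [0.002, -0.001, -1.0]]
wrist_force: [-0.2, -0.3, 0.7]
gripper_width: 0.006
gripper_force: 0.5
```

Emit:
move_arm([
  {"grip":0,"xyz":[-0.3,0,0],"angular":[0,0,0]},
  {"grip":0,"xyz":[-0.7,0,0],"angular":[0,0,0]},
  {"grip":0,"xyz":[-0.7,0,0],"angular":[0,0,0]},
])

```text
time_s: 35.3
tcp_pos: [0.6324, -0.0422, 0.1041]
ee_rot: [[0.182, -0.983, 0.001], [-0.983, -0.182, -0.002], [0.002, -0.001, -1.0]]
wrist_force: [-0.2, -1.6, 0.2]
gripper_width: 0.007
gripper_force: 0.5
```

Emit:
move_arm([
  {"grip":0,"xyz":[-0.3,0,0],"angular":[0,0,0]},
  {"grip":0,"xyz":[-0.7,0,0],"angular":[0,0,0]},
  {"grip":0,"xyz":[-0.7,0,0],"angular":[0,0,0]},
])

```text
time_s: 35.6
tcp_pos: [0.6322, -0.0415, 0.1041]
ee_rot: [[0.182, -0.983, 0.001], [-0.983, -0.182, -0.002], [0.002, -0.001, -1.0]]
wrist_force: [0.0, -1.3, -0.2]
gripper_width: 0.003
gripper_force: 0.5
```

Emit:
move_arm([
  {"grip":0,"xyz":[-0.3,0,0],"angular":[0,0,0]},
  {"grip":0,"xyz":[-0.7,0,0],"angular":[0,0,0]},
  {"grip":0,"xyz":[-0.7,0,0],"angular":[0,0,0]},
])

```text
time_s: 35.9
tcp_pos: [0.6322, -0.0412, 0.1041]
ee_rot: [[0.181, -0.983, 0.001], [-0.983, -0.181, -0.002], [0.002, -0.001, -1.0]]
wrist_force: [0.3, -3.7, -0.5]
gripper_width: 0.007
gripper_force: 1.6
```

Contact: pad force jumped from 0.5 to 1.6, which is about 2 N on the lug. I'll back off straight and lift.

Emit:
move_arm([
  {"grip":0,"xyz":[0,0,0],"angular":[0,0,0]},
  {"grip":0,"xyz":[1,0,0],"angular":[0,0,0]},
  {"grip":0,"xyz":[5,0,0],"angular":[0,0,0]},
  {"grip":0,"xyz":[20,0,0],"angular":[0,0,0]},
  {"grip":0,"xyz":[45,0,0],"angular":[0,0,0]},
  {"grip":0,"xyz":[70,0,0],"angular":[0,0,0]},
  {"grip":0,"xyz":[100,0,0],"angular":[0,0,0]},
  {"grip":0,"xyz":[130,0,-30],"angular":[0,0,0]},
  {"grip":0,"xyz":[160,0,-70],"angular":[0,0,0]},
  {"grip":0,"xyz":[190,0,-110],"angular":[0,0,0]},
])

```text
time_s: 36.9
tcp_pos: [0.6663, -0.2297, 0.2154]
ee_rot: [[0.181, -0.983, 0.0], [-0.983, -0.181, -0.002], [0.002, 0.0, -1.0]]
wrist_force: [1.6, 0.1, 1.5]
gripper_width: 0.006
gripper_force: 0.0
```

```bash
python3 - <<'E'
from h import *; from station import r
q=np.load("q.npy"); print(tb(q,r)); o=track(r,"f"); print(o)
im=cv2.imread("pics/f_top.png")[:,:,::-1]; print(puck(im))
# did lug / ramp move against picture before the cursor push?
for n,(u0,v0,u1,v1) in (("top",(255,130,275,162)),("side",(290,215,315,240))):
    a=cv2.imread(f"pics/p19_{n}.png"); b=cv2.imread(f"pics/f_{n}.png")
    t=a[v0:v1,u0:u1]; m=cv2.matchTemplate(b[v0-8:v1+8,u0-8:u1+8],t,cv2.TM_CCOEFF_NORMED); _,s,_,l=cv2.minMaxLoc(m); print(n,l[0]-8,l[1]-8,round(s,3))
E
```

```text
(np.float64(36.9), array([  88.5, -320.9,  215.4]), array([ 1.62, -0.15,  1.46]))
[(202, 173, 0.89), (203, 174, 0.81), (245, 162, 0.87), (189, 209, 0.9)]
(172, 206, 0.82)
top 0 0 0.941
side 0 0 0.631
```

```bash
python3 -c "
from station import r
print(r.finish_job())"
```

```text
the job is handed in; nothing more can be done
None
```

The job is handed in at about 37 s: the puck slipped first and rests at the stop, the block is still up on the ramp, and the cursor was pressed on the lug's back at about 2 N with no visible shift of the wedge, then left there with the arm clear of everything; I had no picture views left to see the final contact, so that rests on the force reading.

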